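# Hold a printer roller hub home on the sprung contact tester

### The arm

A 7-joint arm with a two-finger parallel gripper is mounted at the origin on the work surface. World frame = base frame: x ahead of the robot, y to its left, z up, the work surface at z = 0. Lengths are in m, angles in rad, forces in N, time in s.
With the tool pointing down it reaches from about 0.425 to 0.825 m from the base axis. Payload 3.6 kg.
Tool frame: the origin (TCP) lies between the finger pads; the fingertips stand 25 mm ahead of it and the grasp point (between the pads) lies 6 mm ahead of it; z points along the fingers, y is the direction in which the jaws open and shut (so a half turn about z gives the same grasp; the last joint's range is limited). The gripper opens to 85 mm and grips with 20 to 120 N. Pads are 22 mm wide; open, the fingers measure 114 mm over their backs; the gripper's body (76 mm by 85 mm) begins 54 mm behind the grasp point. The pads swing forward as they close: fully open they stand 13 mm farther back than shut.
Start: joints at [-1.349, 0.615, -0.013, 1.423, 0.008, 1.103, -0.04], TCP at [0.16, 0.63, 0.256] pointing down, gripper open.
Joint ranges: [-3.12, 3.12], [-0.3, 2.06], [-1.34, 1.32], [0.26, 2.42], [-1.36, 4.5], [0.01, 1.98], [-2.84, 2.84]. Speed limits (rad/s): [2.79, 2.79, 3.14, 3.14, 3.14, 3.14, 3.14].

### API

Orientations are given as a unit quaternion [x, y, z, w].
In Python, from station import get_state, camera, sign_off gives the robot as it stands.
- The arm moves only by the tool apply_moves, never from a script. Its argument "motion" is a list of rows, each a list of 3 entries, a list of its own where there are three numbers: the turn, a rotation vector about the tool's x, y, z in rad, then the shift along the tool's x, y, z in m, then the opening in per cent of the stroke, from 0 (shut) to 100 (fully open). A call has 1 to 10 rows; each row shifts and turns the commanded pose from where the row before left it, along the tool's axes as they then stand; what a row does not reach is not made up. A row lasts 1/12 s, in which the tool goes at most 41.7 mm and 7.16 degrees, less where a joint would pass 70% of its speed; a pose out of reach is approached as far as the arm can. A call is refused whole if a number of a shift passes 0.0417 or a number of a turn 0.125, either way. A call with a gripper value outside its range is refused whole. The fingers move at their own pace and stop on an object; "squeeze" is the grip in N (left out, the last holds). Time passes only in rows, so rows that do not move let the fingers close. It gives the time, the measured TCP pose, the force and the opening at its end, in the units of the state.
- get_state(): the state, without advancing time (a new reading comes with each control period).
- camera(name): name is "scene" or "side" or "wrist"; returns a dict with "img" (400x640x3 uint8, blue, green, red), "fx", "fy", "cx", "cy" (pixels), "world_to_cam" (4x4, takes a point from world to camera coordinates); the wrist camera has in their place "hand_eye" (4x4, takes a point from camera to tool coordinates, whose origin is the TCP and whose axes are the flange's). Camera axes: x right, y down, z forward; pixel columns grow to the right and rows downward; lengths in m; the calibration is good to about 2 mm. The wrist camera is an equidistant fisheye: a pixel r from the principal point sees the ray r / f radians off the axis. A picture is of the moment at which its call begins: read the wrist's pose just before it. There is no depth.
- sign_off(): hands the job in, once; it reports no verdict.
The state is a dict: "time": time; "q": joint angles; "qvel": joint speeds; "joint_torque": joint torques, N m; "position": TCP position; "eef_rot": TCP orientation; "ft_force": force on the tool from outside, world axes, zero at the start; "torque": the same for the moment, N m; "opening": finger opening in m.
Only numpy, scipy, OpenCV 4.12 (cv2) and the standard library are available. Lean on these libraries where they do the work, as an engineer would, in place of code of your own. Each camera call takes 0.05 s, during which the arm holds its last target.

### The job

Pick up the knobbed roller hub, slide its open end down over the tester's spigot, and press it down against the sprung contact pin until its rim sits firmly and flush on the seat flange. Do not slam or crush it, and leave the other things on the bench where they are. Finish while still holding the hub pressed fully home: the pin would push it back up if you let go, and the tester takes its reading while you hold.

Things in the scene. Friction and masses are not known exactly. Their poses are not given: they have to be found in the camera images.
- hub: The roller hub: a black plastic sleeve, loose, standing upright on the bench, open end down. Round body 46 mm in diameter and 70 mm tall, closed on top by an 8 mm thick cap (flat 46 mm shoulder at 70 mm), and on the cap a solid round grip knob 28 mm in diameter and 30 mm tall, so 100 mm tall in all. Bore from below: 31 mm in diameter, 62 mm deep. About 0.12 kg. Origin: centre of the open lower rim; z points up towards the knob.
- tester: The tester: a grey case 150 x 110 mm, top 39 mm above the bench, fixed to the bench. In its middle are a round steel seat flange, a steel spigot and the sprung pin, all on one vertical axis. Origin: on that axis at bench level, z up; x along the 150 mm side.
- seat: The seat flange of the tester, a steel disc 62 mm in diameter and 11 mm thick: the hard stop on which the hub's rim must rest. Origin: on the axis at its underside, 39 mm above the bench.
- seat_top (a point): Point on the spigot's axis level with the upper face of the seat flange, 50 mm above the bench; z up. The fixed spigot, 28 mm in diameter with a bevelled end, rises 44 mm from here (to 94 mm above the bench). A hub that is home has its origin at this point.
- pin (a joint): Travel in metres of the sprung contact pin (brass, 12 mm in diameter) down into the spigot: 0 when free, at most 0.020. Free, its tip stands 76 mm above the seat flange's face (32 mm above the spigot's end). The inside of the hub's cap meets it when the rim is still 14 mm above the seat; with the hub home it reads 0.014. Spring force about 5 N at first touch, rising 0.4 N per mm, to about 10.6 N with the hub home.
- pin_tip (a point): The tip of the sprung contact pin, on the spigot's axis; 126 mm above the bench when free.
- tube: Bystander: a plain black plastic tube, open at both ends, without a knob, 46 mm in diameter, 31 mm bore, 85 mm tall, standing upright, loose. Not the hub. Origin: centre of its underside.
- cleaner: Bystander: a white cleaner bottle 50 mm in diameter, 130 mm tall, standing. Origin: centre of its underside.
- screwdriver: Bystander: a screwdriver 170 mm long lying on the bench. Its x axis runs along it.

How it is judged:
By the outcome, as a careful person would: the job done as asked, in the order asked, and still so for the second after the job is handed in, while the arm keeps its last pose, push and grip.
It also fails if it takes over 51 s, if anything falls off the work surface, if the arm or the gripper's body presses on something with over 40 N, if the wrist force passes 120 N, or if a joint passes its speed limit or range.

## Working session

There is one attempt and no reset: what is moved stays moved. The work goes in short steps, Python scripts to look and compute and a tool call to move; the robot and the scene stay as the last step left them, time stands still between calls to the robot, and variables do not carry over. Pictures are saved under pics/ and viewed, and the job is handed in when it is done.

Besides the shell and the picture viewer there is one more tool, called after "Call:" as a command line: name --argument value ..., lists and objects as JSON in quotes. apply_moves: Moves the arm, as the interface text tells. Its arguments: {"type":"object","properties":{"motion":{"type":"array"},"squeeze":{"type":"number"}},"required":["motion"]}

```bash
mkdir -p pics; ls
python3 - <<'E'
from station import get_state,camera
import cv2,numpy as np
np.set_printoptions(precision=4,suppress=True)
s=get_state()
for k,v in s.items(): print(k,np.round(v,4))
for n in ["scene","side","wrist"]:
    c=camera(n); cv2.imwrite(f"pics/a_{n}.png",c["img"]); print(n,c["fx"],c["fy"],c["cx"],c["cy"]); print(c.get("world_to_cam",c.get("hand_eye")))
E
```

```text
pics
time 0.0
q [-1.3485  0.6159 -0.0126  1.4249  0.0081  1.1034 -0.0404]
qvel [ 0.001   0.0017  0.0002  0.0005 -0.0007 -0.0003  0.0002]
joint_torque [  0.     -46.9207   0.2591 -17.1035   0.0099   0.0097   0.    ]
position [0.1599 0.6293 0.2551]
eef_rot [ 0.124   0.9923 -0.0013 -0.0001]
ft_force [ 0.9186  0.7534 -0.4663]
torque [-0.0239  0.0129  0.0252]
opening 0.0853
scene 424.70913620143375 424.70913620143375 321.2250801747737 198.57019188389745
[[-0.033   0.9993 -0.0158  0.0028]
 [ 0.7979  0.0168 -0.6025 -0.3956]
 [-0.6019 -0.0325 -0.7979  1.4027]
 [ 0.      0.      0.      1.    ]]
side 462.420525313827 462.420525313827 325.451324324274 199.45223210491878
[[-0.9565 -0.2917 -0.0092  0.5393]
 [-0.2146  0.7244 -0.6551  0.185 ]
 [ 0.1978 -0.6246 -0.7555  1.1929]
 [ 0.      0.      0.      1.    ]]
wrist 309.70691628693146 309.70691628693146 321.2961818962463 195.39892965832001
[[-0.     -0.9646 -0.2639  0.0676]
 [ 1.     -0.0002  0.0007 -0.0009]
 [-0.0007 -0.2639  0.9646 -0.1176]
 [ 0.      0.      0.      1.    ]]
```

View pics/a_scene.png

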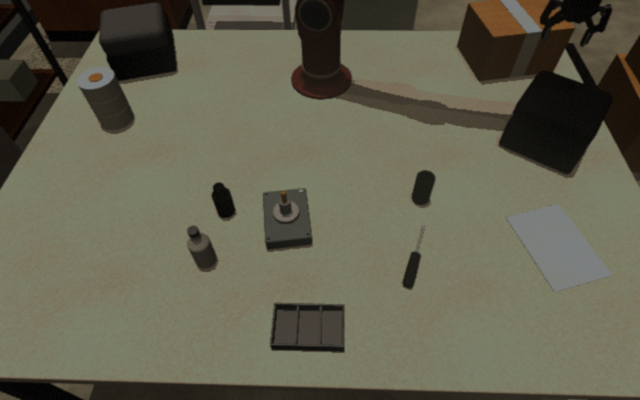

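View pics/a_side.png

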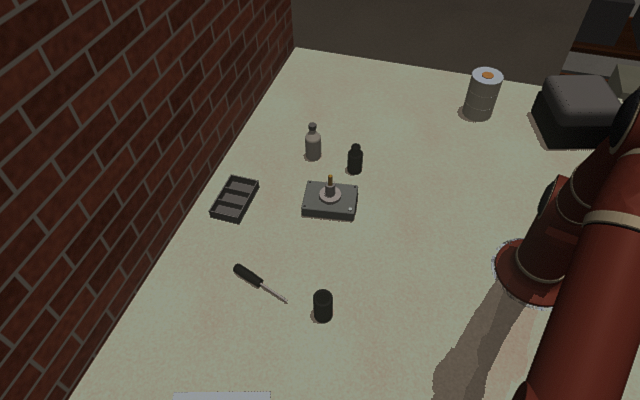

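View pics/a_wrist.png

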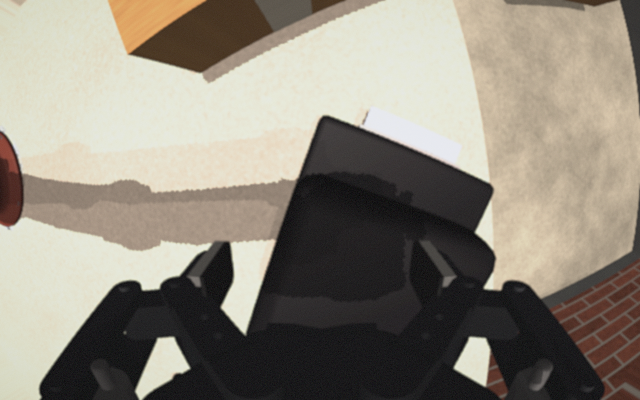

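The scene view shows the hub at about (223,200), with its knob at (218,187). The tester's pin is at (284,198), the cleaner at (202,248) next to the hub, the tube at (423,188) and the screwdriver at (413,260). I'll zoom in on the hub and tester to measure them.

Run:
```python
import cv2
a=cv2.imread("pics/a_scene.png")[165:275,180:320]; cv2.imwrite("pics/b1.png",cv2.resize(cv2.convertScaleAbs(a,alpha=1.6,beta=20),None,fx=5.6,fy=5.4,interpolation=cv2.INTER_CUBIC))
a=cv2.imread("pics/a_side.png")[115:225,290:370]; cv2.imwrite("pics/b2.png",cv2.resize(cv2.convertScaleAbs(a,alpha=1.6,beta=20),None,fx=5,fy=5,interpolation=cv2.INTER_CUBIC))
```

```text
(no output)
```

View pics/b1.png

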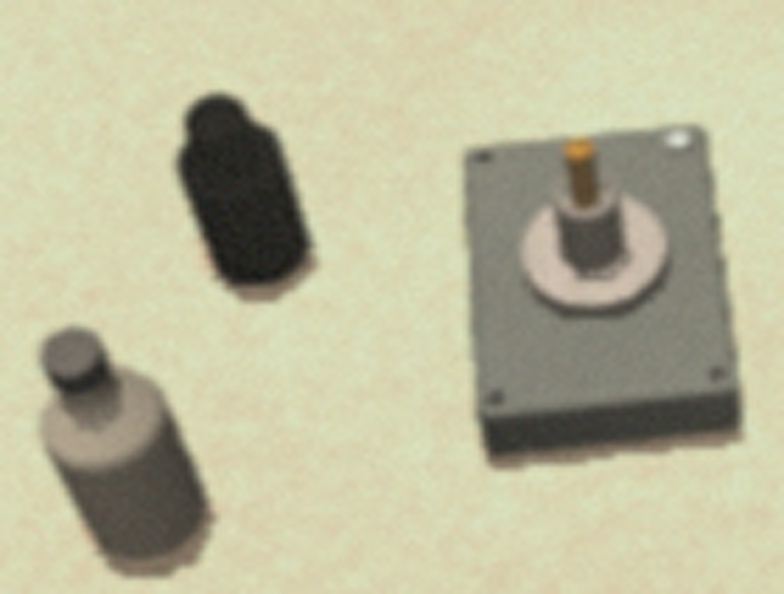

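View pics/b2.png

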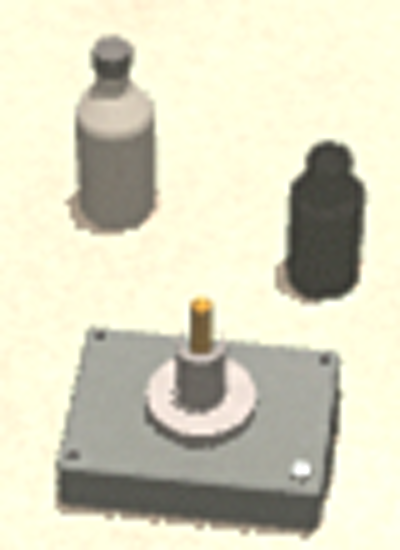

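Both views agree on the layout: the hub has its knob on top, the cleaner is beside it, and the tester is in the middle. I'll fit the hub's silhouette in both views and project the tester's pixels onto their known heights.

```bash
cat > h.py <<'E'
import numpy as np,cv2
from station import get_state,camera
from scipy.optimize import minimize,least_squares
np.set_printoptions(precision=4,suppress=True)
def proj(c,P):
    P=np.atleast_2d(P);W=c["world_to_cam"];q=P@W[:3,:3].T+W[:3,3]
    return np.c_[c["fx"]*q[:,0]/q[:,2]+c["cx"],c["fy"]*q[:,1]/q[:,2]+c["cy"]]
def back(c,uv,z):
    W=np.array(c["world_to_cam"]);R=W[:3,:3];o=-R.T@W[:3,3]
    d=R.T@np.array([(uv[0]-c["cx"])/c["fx"],(uv[1]-c["cy"])/c["fy"],1]);return o+d*(z-o[2])/d[2]
t=np.linspace(0,2*np.pi,60)
def ring(x,y,z,r): return np.c_[x+r*np.cos(t),y+r*np.sin(t),0*t+z]
def cyl(c,m,x,y,z0,z1,r,S=8):
    h=cv2.convexHull(np.float32(np.r_[proj(c,ring(x,y,z0,r)),proj(c,ring(x,y,z1,r))]))
    cv2.fillPoly(m,[np.int32(np.round((h+0.5)*S*16-8))],1,shift=4)
def sil(c,parts,roi,S=8):
    x0,y0,x1,y1=roi;m=np.zeros(((y1-y0)*S,(x1-x0)*S),np.uint8)
    c2=dict(c);c2["cx"]=c["cx"]-x0;c2["cy"]=c["cy"]-y0
    for p in parts: cyl(c2,m,*p,S=S)
    return cv2.resize(m.astype(np.float32),(x1-x0,y1-y0),interpolation=cv2.INTER_AREA)
E
python3 - <<'E'
from h import *
cs={n:camera(n) for n in("scene","side")}
roi={"scene":(205,178,242,222),"side":(342,138,370,178)}
obs={}
for n,c in cs.items():
    x0,y0,x1,y1=roi[n];g=c["img"][y0:y1,x0:x1].astype(float).mean(2)
    bg=np.percentile(g,80);fg=np.percentile(g,5);print(n,bg,fg)
    r=(bg-g)/(bg-fg);obs[n]=np.clip((r-0.3)/0.5,0,1) 
def cost(p,names):
    return sum(((sil(cs[n],[(p[0],p[1],0,.07,.023),(p[0],p[1],.07,.1,.014)],roi[n])-obs[n])**2).sum() for n in names)
for names in(["scene"],["side"],["scene","side"]):
    p0=back(cs["scene"],(228,212),0)[:2]
    r=minimize(cost,p0,args=(names,),method="Nelder-Mead",options=dict(initial_simplex=[p0,p0+[.01,0],p0+[0,.01]],xatol=1e-5,fatol=1e-3))
    print("hub",names,r.x,r.fun)
for n,tip,fl in(("scene",(283.1,191.8),(286,211)),("side",(330.1,175.2),(330,194.3))):
    print(n,"tip",back(cs[n],tip,.126),"flange",back(cs[n],fl,.05))
# case top corners
for uv in[(466,150),(706,130),(738,388),(482,415)]:
    print(back(cs["scene"],(uv[0]/5.6+179.6,uv[1]/5.4+164.6),.039))
print("cleaner", back(cs["scene"],(150/5.6+180,535/5.4+165),0))
E
```

```text
scene 115.0 8.333333333333334
side 142.0 27.316666666666666
hub ['scene'] [ 0.5411 -0.2274] 12.741679687500001
hub ['side'] [ 0.539  -0.2237] 8.332989030712143
hub ['scene', 'side'] [ 0.5402 -0.2275] 37.75772729606693
scene tip [ 0.5732 -0.0681  0.126 ] flange [ 0.5724 -0.0678  0.05  ]
side tip [ 0.5688 -0.0634  0.126 ] flange [ 0.5688 -0.0618  0.05  ]
[ 0.5085 -0.1326  0.039 ]
[ 0.4944 -0.0253  0.039 ]
[ 0.6359 -0.0041  0.039 ]
[ 0.6519 -0.1093  0.039 ]
cleaner [ 0.6931 -0.2478  0.    ]
```

Call:
apply_moves --motion '[[[0,0,0],[-0.015,-0.012,0],100],[[0,0,0],[-0.031,-0.024,0],100],[[0,0,0],[-0.031,-0.024,0],100],[[0,0,0],[-0.031,-0.024,0],100],[[0,0,0],[-0.031,-0.024,0],100],[[0,0,0],[-0.031,-0.024,0],100],[[0,0,0],[-0.031,-0.024,0],100],[[0,0,0],[-0.031,-0.024,0],100],[[0,0,0],[-0.031,-0.024,0],100],[[0,0,0],[-0.031,-0.024,0],100]]'

```text
time: 1.08
position: [0.3897, 0.3349, 0.2565]
eef_rot: [0.124, 0.992, 0.0, 0.0]
ft_force: [-0.1, 0.9, -0.0]
opening: 0.0855
```

Call:
apply_moves --motion '[[[0,0,0],[-0.031,-0.024,0],100],[[0,0,0],[-0.031,-0.024,0],100],[[0,0,0],[-0.031,-0.024,0],100],[[0,0,0],[-0.031,-0.024,0],100],[[0,0,0],[-0.015,-0.036,0],100],[[0,0,0],[-0.013,-0.037,0],100],[[0,0,0],[-0.013,-0.037,0],100],[[0,0,0],[-0.013,-0.037,0],100],[[0,0,0],[-0.013,-0.037,0],100],[[0,0,0],[-0.013,-0.037,0],100]]'

```text
time: 1.92
position: [0.5084, -0.0227, 0.2565]
eef_rot: [0.124, 0.992, 0.0, 0.0]
ft_force: [1.3, 0.2, -0.1]
opening: 0.0853
```

Call:
apply_moves --motion '[[[0,0,0],[-0.014,-0.036,0],100],[[0,0,0],[-0.014,-0.036,0],100],[[0,0,0],[-0.016,-0.036,0],100],[[0,0,0],[-0.016,-0.036,0],100],[[0,0,0],[-0.01,-0.02,0],100],[[0,0,0],[0,0,0],100],[[0,0,0],[0,0,0],100],[[0,0,0],[0,0,0],100]]'

```text
time: 2.58
position: [0.536, -0.1956, 0.256]
eef_rot: [0.123, 0.992, 0.001, -0.0]
ft_force: [0.7, 1.3, -1.0]
opening: 0.085
```

Run:
```python
from h import *
import pickle
s=get_state();c=camera("wrist");cv2.imwrite("pics/c_wrist.png",c["img"]);pickle.dump((s,c),open("c.pkl","wb"))
print(s["position"],s["eef_rot"],s["q"])
```

```text
[ 0.536  -0.1956  0.256 ] [ 0.1234  0.9924  0.0008 -0.0004] [ 0.2399  0.4918  0.1116  1.6629 -0.0645  0.9915  1.6972]
```

View pics/c_wrist.png

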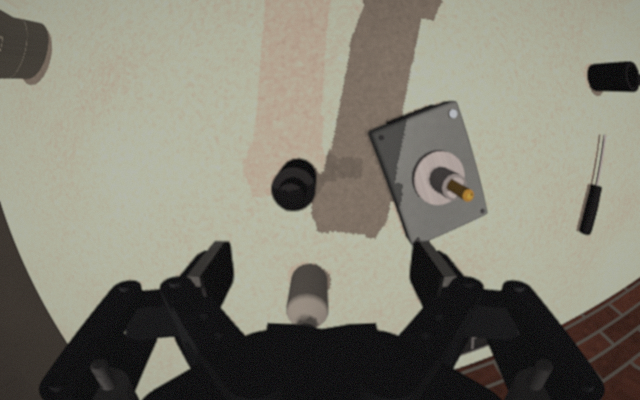

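The wrist view shows the hub body at about (295,183), the knob's top at (293,190) and the brass pin tip at (467,195). The cleaner is at (308,295). I'll zoom in and fit.

```bash
cat >> h.py <<'E'
from scipy.spatial.transform import Rotation as Ro
def fproj(s,c,P):
    P=np.atleast_2d(P);R=Ro.from_quat(s["eef_rot"]).as_matrix();T=(P-s["position"])@R
    H=np.array(c["hand_eye"]);q=(T-H[:3,3])@H[:3,:3]
    r=np.hypot(q[:,0],q[:,1]);th=np.arctan2(r,q[:,2]);k=c["fx"]*th/np.maximum(r,1e-9)
    return np.c_[k*q[:,0]+c["cx"],k*q[:,1]+c["cy"]]
def fback(s,c,uv,z):
    a=np.array(uv,float)-[c["cx"],c["cy"]];r=np.hypot(*a);th=r/c["fx"]
    d=np.r_[a/max(r,1e-9)*np.sin(th),np.cos(th)]
    R=Ro.from_quat(s["eef_rot"]).as_matrix();H=np.array(c["hand_eye"])
    o=R@H[:3,3]+s["position"];d=R@H[:3,:3]@d;return o+d*(z-o[2])/d[2]
def delta(s,d):
    return Ro.from_quat(s["eef_rot"]).as_matrix().T@np.array(d)
def over(s,c,im,parts,x0,y0,k):
    for x,y,z,r,col in parts:
        p=(fproj(s,c,ring(x,y,z,r))-[x0,y0]+.5)*k-.5
        cv2.polylines(im,[np.int32(np.round(p*16))],True,col,1,cv2.LINE_AA,shift=4)
E
python3 - <<'E'
from h import *
import pickle
s,c=pickle.load(open("c.pkl","rb"));g=c["img"]
def rs(x0,y0,x1,y1,k): return cv2.resize(cv2.convertScaleAbs(g[y0:y1,x0:x1],alpha=2,beta=20),None,fx=k,fy=k,interpolation=cv2.INTER_CUBIC)
a=rs(262,150,332,220,8)
hx,hy=.5405,-.2265
over(s,c,a,[(hx,hy,0,.023,(255,0,0)),(hx,hy,.07,.023,(0,255,0)),(hx,hy,.1,.014,(0,0,255))],262,150,8)
b=rs(365,95,495,245,4);tx,ty=.571,-.066
over(s,c,b,[(tx,ty,.05,.031,(0,255,0)),(tx,ty,.094,.014,(255,0,0)),(tx,ty,.126,.006,(0,0,255))],365,95,4)
cv2.imwrite("pics/c1.png",a);cv2.imwrite("pics/c2.png",b)
E
```

```text
(no output)
```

View pics/c1.png

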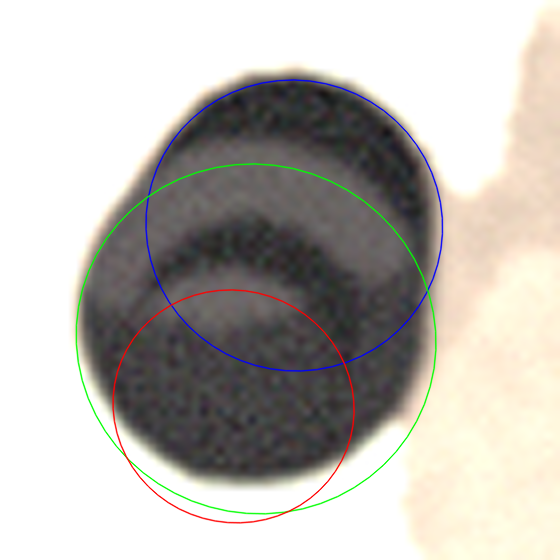

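View pics/c2.png

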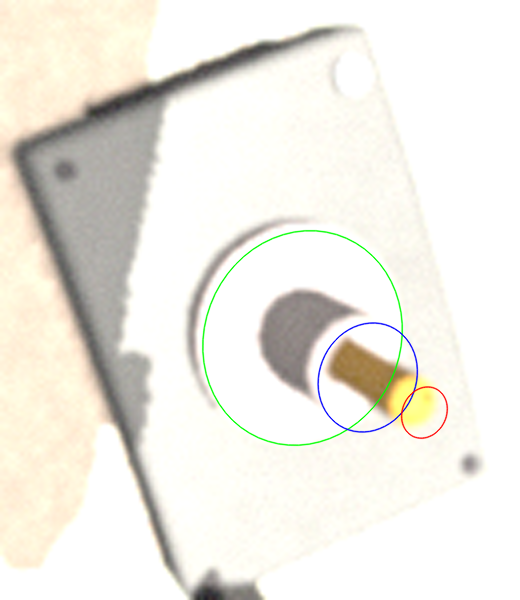

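Run:
```python
from h import *
import pickle
s,c=pickle.load(open("c.pkl","rb"));g=c["img"].astype(float).mean(2)
x0,y0,x1,y1=266,152,316,216
G=g[y0:y1,x0:x1];print(np.percentile(G,[2,10,50,80]))
obs=np.clip((150-G)/70,0,1)*0+ (G<65)
obs=cv2.GaussianBlur(obs.astype(np.float32),(3,3),0)
def model(p,dz):
    S=8;m=np.zeros(((y1-y0)*S,(x1-x0)*S),np.uint8)
    for za,zb,r in((0,.07,.023),(.07,.1,.014)):
        h=cv2.convexHull(np.float32(np.r_[fproj(s,c,ring(p[0],p[1],za+dz,r)),fproj(s,c,ring(p[0],p[1],zb+dz,r))])-np.float32([x0,y0]))
        cv2.fillPoly(m,[np.int32(np.round((h+.5)*S*16-8))],1,shift=4)
    return cv2.GaussianBlur(cv2.resize(m.astype(np.float32),(x1-x0,y1-y0),interpolation=cv2.INTER_AREA),(3,3),0)
for dz in(-.006,-.003,0,.003):
    f=lambda p:((model(p,dz)-obs)**2).sum()
    p0=np.array([.54,-.226]);r=minimize(f,p0,method="Nelder-Mead",options=dict(initial_simplex=[p0,p0+[.008,0],p0+[0,.008]],xatol=1e-5,fatol=1e-3))
    print(dz,r.x,r.fun)
# pin & tester enhanced
a=cv2.resize(c["img"][95:245,365:495],None,fx=4,fy=4,interpolation=cv2.INTER_CUBIC);cv2.imwrite("pics/c3.png",cv2.convertScaleAbs(a,alpha=1.1))
```

```text
[ 11.3333  18.3333  42.1667 168.    ]
-0.006 [ 0.5386 -0.2265] 39.994300842285156
-0.003 [ 0.538  -0.2258] 57.16877746582031
0 [ 0.5372 -0.2254] 76.90396118164062
0.003 [ 0.5364 -0.2245] 98.133544921875
```

View pics/c3.png

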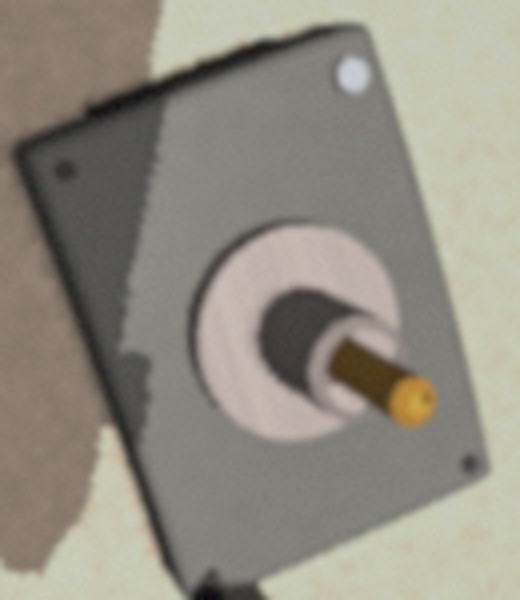

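Run:
```python
from h import *
import pickle
s,c=pickle.load(open("c.pkl","rb"))
px=[(468.4,194.9,.126),(453.4,186.4,.094),(439.1,177.4,.05)]
for u,v,z in px: print(z,fback(s,c,(u,v),z))
# fit x,y, with tool pose z-offset
def f(p): return np.concatenate([(fproj(s,c,[[p[0],p[1],z+p[2]]])[0]-[u,v]) for u,v,z in px])
r=least_squares(f,[.57,-.066,0],x_scale=[.01,.01,.01]);print(r.x,r.fun)
```

```text
0.126 [ 0.5678 -0.068   0.126 ]
0.094 [ 0.5675 -0.0692  0.094 ]
0.05 [ 0.5681 -0.0678  0.05  ]
[ 0.5684 -0.0676 -0.0018] [-0.4143 -0.0032  0.7945  0.1073 -0.3843 -0.1189]
```

Call:
apply_moves --motion '[[[0,0,0],[-0.003,-0.01,0.01],100],[[0,0,0],[-0.003,-0.01,0.02],100],[[0,0,0],[-0.003,-0.009,0.025],100],[[0,0,0],[0,0,0.025],100],[[0,0,0],[0,0,0.02],100],[[0,0,0],[0,0,0.006],100],[[0,0,0],[0,0,0],100],[[0,0,0],[0,0,0],100],[[0,0,0],[0,0,0],100],[[0,0,0],[0,0,0],100]]'

```text
time: 3.47
position: [0.5385, -0.2276, 0.1519]
eef_rot: [0.124, 0.992, -0.0, 0.002]
ft_force: [-0.2, -0.7, -0.4]
opening: 0.0853
```

Run:
```python
from h import *
import pickle
s=get_state();c=camera("wrist");cv2.imwrite("pics/d_wrist.png",cv2.convertScaleAbs(c["img"],alpha=1.8,beta=25));pickle.dump((s,c),open("d.pkl","wb"))
print(s["position"],s["eef_rot"],s["q"])
```

```text
[ 0.5385 -0.2276  0.1519] [ 0.1239  0.9923 -0.0004  0.0015] [ 0.3007  0.6321  0.0983  1.7435 -0.0836  0.7668  1.7627]
```

View pics/d_wrist.png

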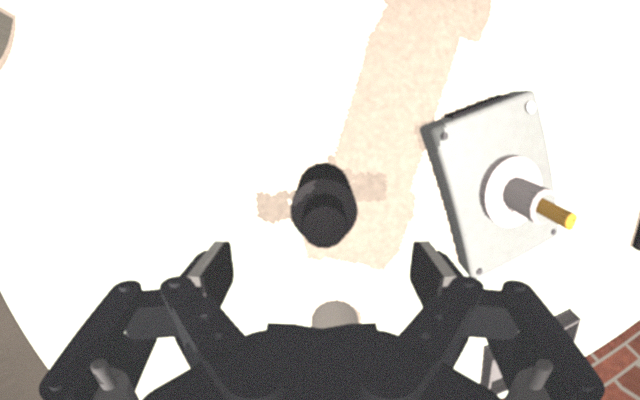

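The hub is centred between the fingers at column ~322, with the knob's top at about (323,225). I'll enlarge it and fit again.

Run:
```python
from h import *
import pickle
s,c=pickle.load(open("d.pkl","rb"));g=c["img"]
x0,y0,x1,y1=280,155,370,255;k=6
a=cv2.resize(np.uint8(np.clip((g[y0:y1,x0:x1]/90.)**.6*255,0,255)),None,fx=k,fy=k,interpolation=cv2.INTER_CUBIC)
b=a.copy()
G=g.astype(float).mean(2)[y0:y1,x0:x1]
obs=cv2.GaussianBlur((G<65).astype(np.float32),(3,3),0)
def model(p,dz):
    S=8;m=np.zeros(((y1-y0)*S,(x1-x0)*S),np.uint8)
    for za,zb,r in((0,.07,.023),(.07,.1,.014)):
        h=cv2.convexHull(np.float32(np.r_[fproj(s,c,ring(p[0],p[1],za+dz,r)),fproj(s,c,ring(p[0],p[1],zb+dz,r))])-np.float32([x0,y0]))
        cv2.fillPoly(m,[np.int32(np.round((h+.5)*S*16-8))],1,shift=4)
    return cv2.GaussianBlur(cv2.resize(m.astype(np.float32),(x1-x0,y1-y0),interpolation=cv2.INTER_AREA),(3,3),0)
for dz in(-.009,-.006,-.003,0):
    f=lambda p:((model(p,dz)-obs)**2).sum()
    p0=np.array([.538,-.226]);r=minimize(f,p0,method="Nelder-Mead",options=dict(initial_simplex=[p0,p0+[.008,0],p0+[0,.008]],xatol=1e-5,fatol=1e-3))
    print(dz,r.x,r.fun)
hx,hy=r.x
over(s,c,b,[(hx,hy,0,.023,(255,0,0)),(hx,hy,.07,.023,(0,255,0)),(hx,hy,.1,.014,(0,0,255))],x0,y0,k)
cv2.imwrite("pics/d1.png",np.hstack([a,b])[:, :]) if False else None
cv2.imwrite("pics/d1.png",b);print(fback(s,c,(573,220),.126))
```

```text
-0.009 [ 0.5401 -0.227 ] 22.25108528137207
-0.006 [ 0.539  -0.2268] 29.83500099182129
-0.003 [ 0.5379 -0.2266] 72.54046630859375
0 [ 0.5369 -0.2264] 146.60316467285156
[ 0.5667 -0.0684  0.126 ]
```

View pics/d1.png

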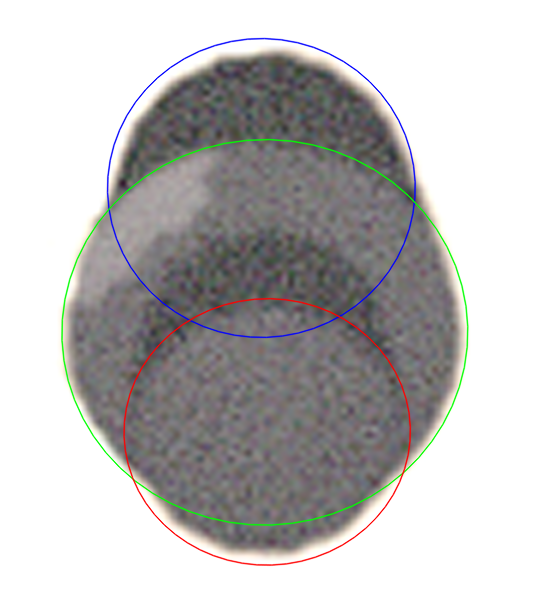

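Call:
apply_moves --motion '[[[0,0,0],[0,0.0005,0],45],[[0,0,0],[0,0,0],45],[[0,0,0],[0,0,0],45],[[0,0,0],[0,0,0],45],[[0,0,0],[0,0,0],45],[[0,0,0],[0,0,0],45]]' --squeeze 60

```text
time: 4.02
position: [0.5377, -0.2269, 0.1503]
eef_rot: [0.124, 0.992, -0.0, -0.0]
ft_force: [-0.8, -0.3, 0.1]
opening: 0.0384
```

Run:
```python
from h import *
import pickle
s=get_state();c=camera("wrist");g=c["img"];pickle.dump((s,c),open("e.pkl","wb"))
print(s["position"],s["eef_rot"],s["opening"])
R=Ro.from_quat(s["eef_rot"]).as_matrix()
a=cv2.resize(np.uint8(np.clip((g[150:300,220:420]/90.)**.6*255,0,255)),None,fx=4,fy=4,interpolation=cv2.INTER_CUBIC)
for z in (.012,.025):
  for sg in(-1,1):
    P=np.array([[x,sg*s["opening"]/2,z] for x in(-.011,.011)])@R.T+s["position"]
    p=(fproj(s,c,P)-[220,150]+.5)*4; print(z,p.round().tolist())
    cv2.line(a,*[tuple(int(v) for v in q) for q in p],(0,0,255) if z>.02 else (255,0,0),1)
cv2.imwrite("pics/e1.png",a)
```

```text
[ 0.5377 -0.2269  0.1503] [ 0.124   0.9923 -0.     -0.    ] 0.038420358793014316
0.012 [[256.0, 527.0], [247.0, 362.0]]
0.012 [[572.0, 526.0], [582.0, 362.0]]
0.025 [[267.0, 476.0], [259.0, 320.0]]
0.025 [[560.0, 476.0], [569.0, 320.0]]
```

View pics/e1.png

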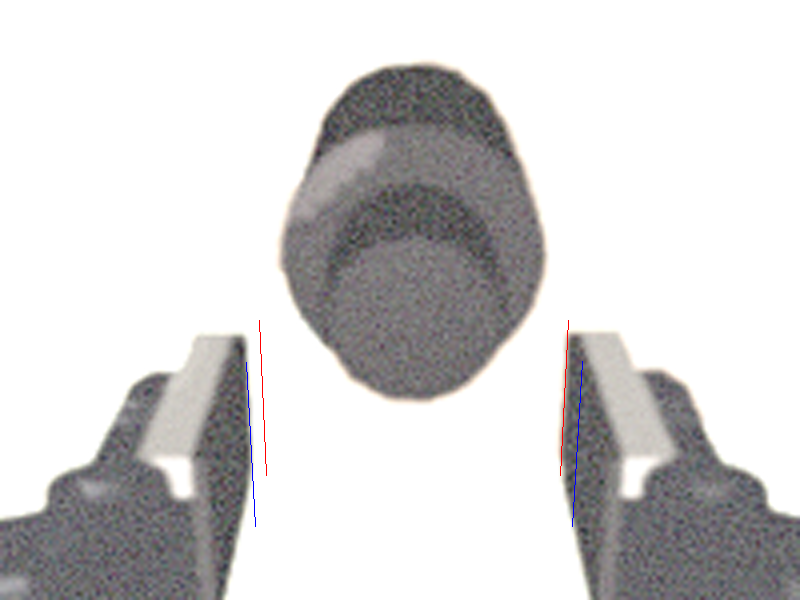

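The pads stand about 20 mm ahead of the TCP at this opening, and the knob is centred between them to within ~1 mm. Next I descend over the knob with the tips a few mm above the shoulder.

Call:
apply_moves --motion '[[[0,0,0],[-0.001,0.001,0],70],[[0,0,0],[0,0,0.008],70],[[0,0,0],[0,0,0.012],70],[[0,0,0],[0,0,0.015],70],[[0,0,0],[0,0,0.012],70],[[0,0,0],[0,0,0.006],70],[[0,0,0],[0,0,0],70],[[0,0,0],[0,0,0],70]]'

```text
time: 4.73
position: [0.5389, -0.2262, 0.097]
eef_rot: [0.124, 0.992, 0.0, -0.0]
ft_force: [0.0, 0.3, 0.1]
opening: 0.0595
```

Run:
```python
from h import *
s=get_state();c=camera("wrist");g=c["img"]
print(s["position"],s["eef_rot"],s["opening"],s["ft_force"])
cv2.imwrite("pics/f1.png",cv2.resize(np.uint8(np.clip((g[150:350,200:440]/90.)**.6*255,0,255)),None,fx=3,fy=3,interpolation=cv2.INTER_CUBIC))
g=camera("side")["img"]
cv2.imwrite("pics/f2.png",cv2.resize(np.uint8(np.clip((g[90:230,290:430]/150.)**.6*255,0,255)),None,fx=4,fy=4,interpolation=cv2.INTER_CUBIC))
```

```text
[ 0.5389 -0.2262  0.097 ] [ 0.1241  0.9923  0.     -0.0003] 0.05948477802564097 [0.0312 0.304  0.1221]
```

View pics/f1.png

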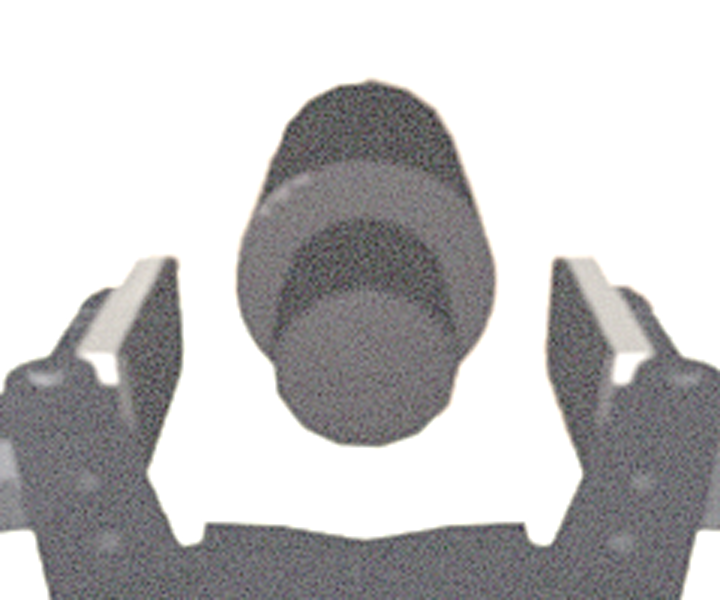

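View pics/f2.png

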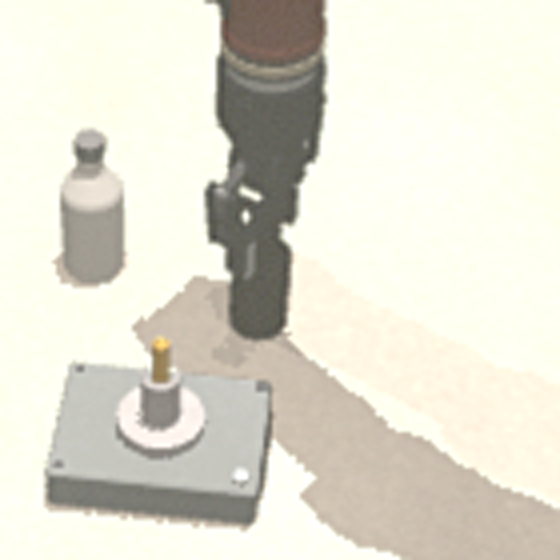

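The knob and the pads' midpoint are both at column ~366 of the crop. Along x they agree to under a millimetre, because the camera's row bias affects both equally. Closing now.

Call:
apply_moves --motion '[[[0,0,0],[0,0,0],0],[[0,0,0],[0,0,0],0],[[0,0,0],[0,0,0],0],[[0,0,0],[0,0,0],0],[[0,0,0],[0,0,0],0],[[0,0,0],[0,0,0],0],[[0,0,0],[0,0,0],0],[[0,0,0],[0,0,0],0]]' --squeeze 60

```text
time: 5.5
position: [0.5396, -0.2264, 0.0982]
eef_rot: [0.124, 0.992, -0.0, 0.001]
ft_force: [-0.5, 0.8, 6.4]
opening: 0.0265
```

Run:
```python
from h import *
s=get_state();c=camera("wrist");g=c["img"]
for k in("position","eef_rot","opening","ft_force","torque"): print(k,s[k])
cv2.imwrite("pics/g1.png",cv2.resize(np.uint8(np.clip((g[150:350,200:440]/90.)**.6*255,0,255)),None,fx=3,fy=3,interpolation=cv2.INTER_CUBIC))
```

```text
position [ 0.5396 -0.2264  0.0982]
eef_rot [ 0.124   0.9923 -0.0002  0.0009]
opening 0.026471453628080614
ft_force [-0.478   0.8075  6.4245]
torque [ 0.0738  0.0522 -0.0302]
```

View pics/g1.png

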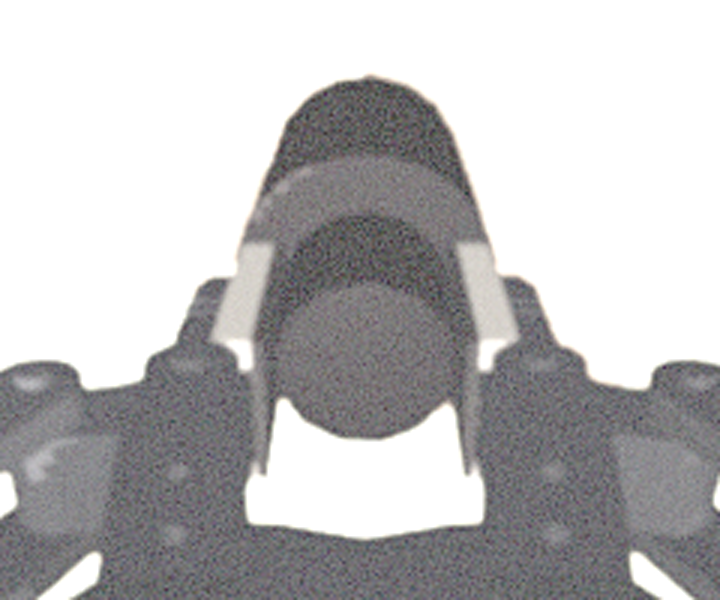

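Call:
apply_moves --motion '[[[0,0,0],[0,0,-0.005],0],[[0,0,0],[0,0,-0.01],0],[[0,0,0],[0,0,-0.02],0],[[0,0,0],[0,0,-0.03],0],[[0,0,0],[0,0,-0.03],0],[[0,0,0],[0,0,-0.03],0],[[0,0,0],[0,0,-0.02],0],[[0,0,0],[0,0,-0.01],0],[[0,0,0],[0,0,0],0],[[0,0,0],[0,0,0],0]]'

```text
time: 6.38
position: [0.5383, -0.2259, 0.2517]
eef_rot: [0.124, 0.992, 0.0, -0.001]
ft_force: [-0.5, 0.5, -2.6]
opening: 0.0259
```

Run:
```python
from h import *
import pickle
s=get_state();c=camera("wrist");g=c["img"];pickle.dump((s,c),open("h.pkl","wb"))
for k in("position","eef_rot","opening","ft_force","torque"): print(k,s[k])
cv2.imwrite("pics/h1.png",cv2.resize(np.uint8(np.clip((g[0:350,200:620]/150.)**.6*255,0,255)),None,fx=1.7,fy=1.7,interpolation=cv2.INTER_CUBIC))
for n in("scene","side"):
    cc=camera(n);pickle.dump(cc,open(f"h_{n}.pkl","wb"))
    P=proj(cc,[s["position"]])[0];x,y=int(P[0])-70,int(P[1])-50
    cv2.imwrite(f"pics/h_{n}.png",cv2.resize(np.uint8(np.clip((cc["img"][max(y,0):y+150,x:x+150]/150.)**.6*255,0,255)),None,fx=4,fy=4,interpolation=cv2.INTER_CUBIC)); print(x,y)
```

```text
position [ 0.5383 -0.2259  0.2517]
eef_rot [ 0.1241  0.9923  0.0002 -0.0007]
opening 0.025915438278470617
ft_force [-0.4789  0.5346 -2.5726]
torque [ 0.0115  0.0223 -0.0157]
133 90
288 53
```

View pics/h1.png

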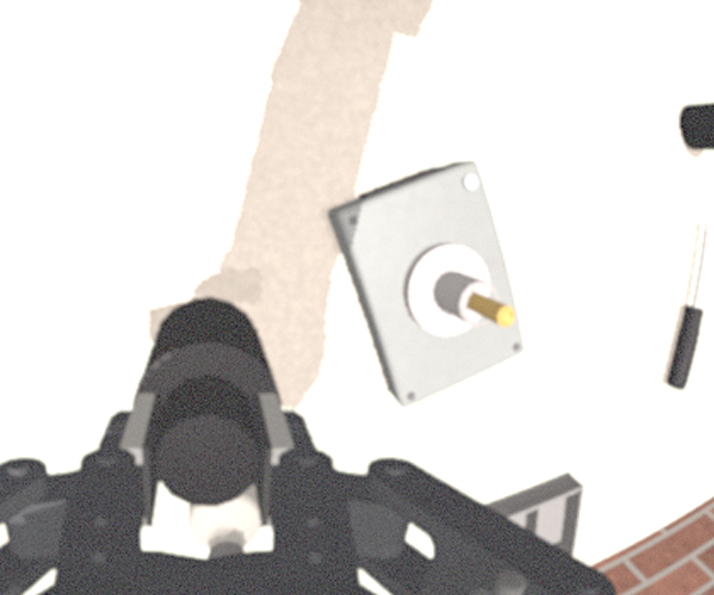

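View pics/h_scene.png

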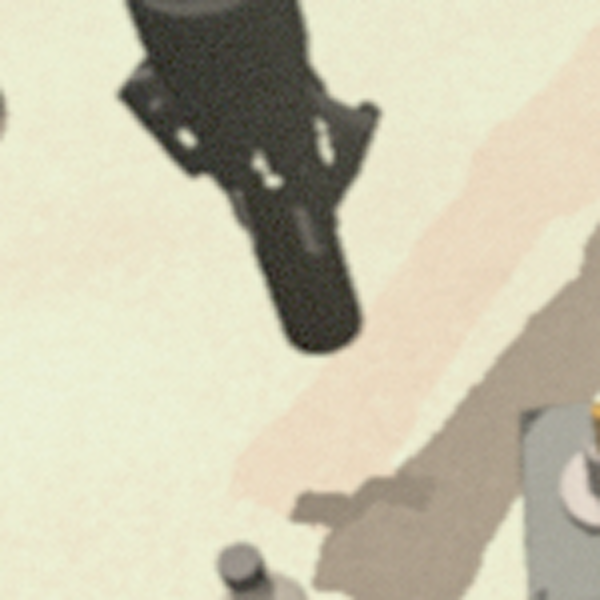

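View pics/h_side.png

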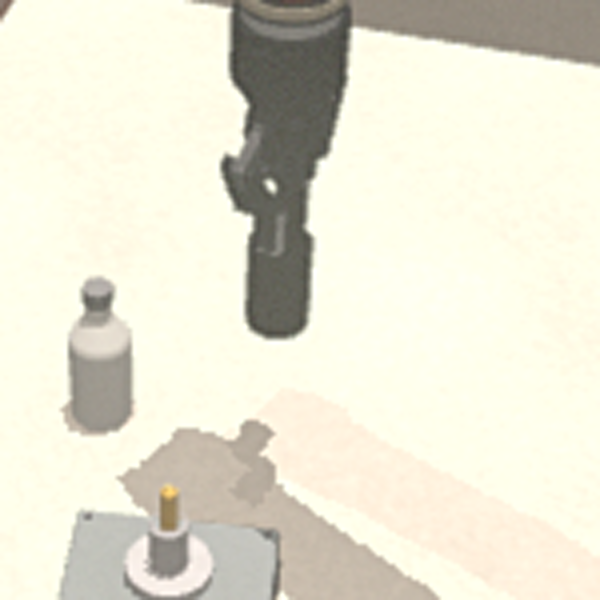

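The hub is held upright and lifted, with its rim at z≈0.153 against the pin tip's 0.126. I'll move it over the tester.

Call:
apply_moves --motion '[[[0,0,0],[0.001,0.012,0],0],[[0,0,0],[0.001,0.025,0],0],[[0,0,0],[0.002,0.032,0],0],[[0,0,0],[0.002,0.032,0],0],[[0,0,0],[0.001,0.03,0],0],[[0,0,0],[0.001,0.02,0],0],[[0,0,0],[0,0.0095,0],0],[[0,0,0],[0,0,0],0],[[0,0,0],[0,0,0],0],[[0,0,0],[0,0,0],0]]'

```text
time: 7.37
position: [0.5701, -0.0711, 0.252]
eef_rot: [0.126, 0.992, -0.001, -0.0]
ft_force: [-0.3, -1.1, -0.9]
opening: 0.0261
```

Run:
```python
from h import *
import pickle
s=get_state()
print(fback(*pickle.load(open("h.pkl","rb")),(498.8,186.5),.126))
for k in("position","eef_rot","opening","ft_force","torque"): print(k,s[k])
for n in("scene","side"):
    cc=camera(n);pickle.dump(cc,open(f"i_{n}.pkl","wb"))
    P=proj(cc,[s["position"]-[0,0,.14]])[0];x,y=int(P[0])-40,int(P[1])-50;print(x,y,P)
    cv2.imwrite(f"pics/i_{n}.png",cv2.resize(np.uint8(np.clip((cc["img"][y:y+80,x:x+80]/150.)**.6*255,0,255)),None,fx=7,fy=7,interpolation=cv2.INTER_CUBIC))
```

```text
[ 0.5686 -0.0678  0.126 ]
position [ 0.5701 -0.0711  0.252 ]
eef_rot [ 0.1257  0.9921 -0.0011 -0.0004]
opening 0.026113064609215263
ft_force [-0.2831 -1.0969 -0.8575]
torque [-0.0127 -0.026   0.0047]
242 144 [282.4159 194.4606]
290 126 [330.4616 176.6966]
```

View pics/i_scene.png

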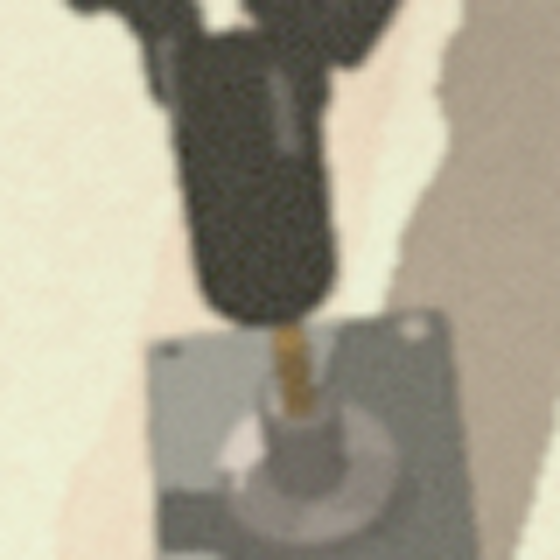

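View pics/i_side.png

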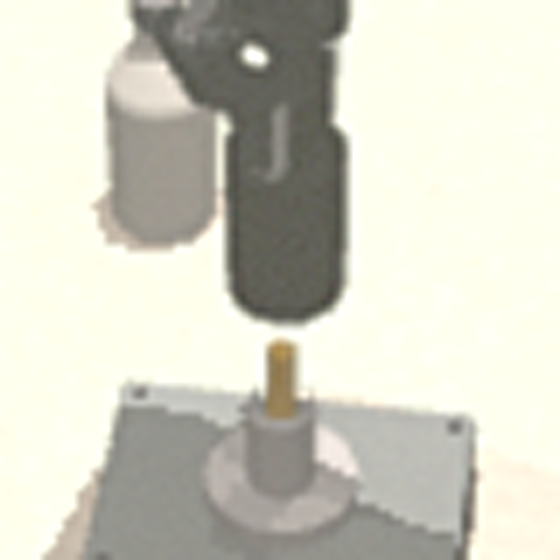

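```bash
cat > fit.py <<'E'
from h import *
import pickle
def hubfit(c,zr,p0,thr,names=None):
    # p=(x,y); ROI from shoulder-10mm down to below rim
    P=proj(c,[[*p0,zr+.05],[*p0,zr]])
    y0=int(P[0,1]);y1=int(P[1,1])+14;x0=int(P[:,0].min())-17;x1=int(P[:,0].max())+18
    img=c["img"][y0:y1,x0:x1].astype(float);mx=img.max(2)
    obs=cv2.GaussianBlur(np.clip((thr+12-mx)/24,0,1).astype(np.float32),(3,3),0)
    f=lambda p:((cv2.GaussianBlur(sil(c,[(p[0],p[1],zr,zr+.07,.023)],(x0,y0,x1,y1)),(3,3),0)-obs)**2).sum()
    s0=np.array(p0);r=minimize(f,s0,method="Nelder-Mead",options=dict(initial_simplex=[s0,s0+[.006,0],s0+[0,.006]],xatol=1e-5,fatol=1e-3))
    return r.x,r.fun,(x0,y0,x1,y1)
E
python3 - <<'E'
from fit import *
for n,thr in(("scene",62),("side",75)):
    c=pickle.load(open(f"i_{n}.pkl","rb"))
    for t in(thr-10,thr,thr+10):
        x,f,roi=hubfit(c,.1538,(.570,-.071),t);print(n,t,x,f,roi)
    x0,y0,x1,y1=roi;print(c["img"].max(2)[y0+8,x0:x1],c["img"].max(2)[y1-22:y1,(x0+x1)//2])
# tester from the earlier clean views: brass mask centroid lines
for n in("scene","side"):
    im=cv2.imread(f"pics/a_{n}.png").astype(int);b,g,r=im[...,0],im[...,1],im[...,2]
    m=(r-b>35)
    x0,y0,x1,y1=(270,185,300,215) if n=="scene" else (318,168,345,192)
    ys,xs=np.nonzero(m[y0:y1,x0:x1]);ys+=y0;xs+=x0
    print(n,len(xs),[(y,round(xs[ys==y].mean(),2),(ys==y).sum()) for y in np.unique(ys)])
    c=pickle.load(open(f"i_{n}.pkl","rb"))
    print(proj(c,[[.57,-.0685,z] for z in(.126,.11,.094)]))
E
```

```text
scene 52 [ 0.5672 -0.0734] 48.949127197265625 (261, 167, 298, 196)
scene 62 [ 0.569  -0.0735] 75.9002914428711 (261, 167, 298, 196)
scene 72 [ 0.5949 -0.0679] 87.50654602050781 (261, 167, 298, 196)
[132 132 131 133 132 129 112  67  26  19  21  20  16  19  18  20  18  18
  19  18  20  18  15  19  18  19  17  30  75 121 131 132 131 129 133 132
 135] [19 19 20 18 19 22 17 21 18 19 18 16 20 16 18 16 32 63 71 68 68 69]
side 65 [ 0.5714 -0.0726] 12.044256210327148 (313, 152, 348, 179)
side 75 [ 0.5711 -0.0728] 41.17597961425781 (313, 152, 348, 179)
side 85 [ 0.5708 -0.0723] 63.944854736328125 (313, 152, 348, 179)
[ 68  68  84  85  99 155 161 162 160  61  25  29  31  30  31  30  33  28
  32  32  29  30  30  31  26  27  71 164 159 155 158 158 157 158 160] [ 30  30  30  28  30  30  30  30  30  32  28  30  28  26  34  96 163 125
  85  83  72  61]
scene 21 [(np.int64(190), np.float64(283.0), np.int64(3)), (np.int64(191), np.float64(283.0), np.int64(5)), (np.int64(192), np.float64(283.0), np.int64(5)), (np.int64(193), np.float64(283.0), np.int64(5)), (np.int64(194), np.float64(283.0), np.int64(3))]
[[283.0318 190.6786]
 [283.6429 194.9856]
 [284.2383 199.1811]]
side 17 [(np.int64(174), np.float64(329.5), np.int64(2)), (np.int64(175), np.float64(330.0), np.int64(5)), (np.int64(176), np.float64(330.0), np.int64(5)), (np.int64(177), np.float64(330.0), np.int64(3)), (np.int64(184), np.float64(329.5), np.int64(2))]
[[330.2189 173.8145]
 [330.2274 177.89  ]
 [330.2358 181.8884]]
```

Call:
apply_moves --motion '[[[0,0,0],[0.002,0.004,0],0],[[0,0,0],[0,0,0],0],[[0,0,0],[0,0,0],0],[[0,0,0],[0,0,0],0],[[0,0,0],[0,0,0],0],[[0,0,0],[0,0,0],0]]'

```text
time: 7.97
position: [0.5697, -0.0644, 0.2524]
eef_rot: [0.124, 0.992, -0.0, 0.0]
ft_force: [-0.7, 0.2, -1.2]
opening: 0.0261
```

```bash
cat > look.py <<'E'
from fit import *
import sys
tag=sys.argv[1]
s=get_state()
for k in("position","eef_rot","opening","ft_force","torque"): print(k,s[k])
for n in("scene","side","wrist"):
    cc=camera(n);pickle.dump((get_state(),cc),open(f"{tag}_{n}.pkl","wb"));print(get_state()["position"])
    if n=="wrist": cv2.imwrite(f"pics/{tag}_{n}.png",cv2.resize(np.uint8(np.clip((cc["img"][100:300,220:420]/110.)**.6*255,0,255)),None,fx=3,fy=3,interpolation=cv2.INTER_CUBIC));continue
    x,y={"scene":(242,144),"side":(290,126)}[n]
    cv2.imwrite(f"pics/{tag}_{n}.png",cv2.resize(np.uint8(np.clip((cc["img"][y:y+80,x:x+80]/130.)**.6*255,0,255)),None,fx=7,fy=7,interpolation=cv2.INTER_CUBIC))
    # body edges, dark threshold, per row
    img=cc["img"].max(2).astype(float);rows=range(166,184) if n=="scene" else range(150,168)
    cols=(262,300) if n=="scene" else (316,346)
    out=[]
    for r in rows:
        a=img[r,cols[0]:cols[1]];d=np.nonzero(a<(48 if n=="scene" else 60))[0];out.append((r,round((d.min()+d.max())/2+cols[0],1),d.max()-d.min()+1) if len(d) else (r,None))
    print(n,out)
E
python3 look.py j
```

```text
position [ 0.5697 -0.0644  0.2524]
eef_rot [ 0.1241  0.9923 -0.0001  0.    ]
opening 0.026134217599358807
ft_force [-0.7051  0.206  -1.1894]
torque [-0.0224 -0.0165  0.0317]
[ 0.5697 -0.0644  0.2523]
scene [(166, np.float64(280.5), np.int64(20)), (167, np.float64(281.0), np.int64(21)), (168, np.float64(281.0), np.int64(21)), (169, np.float64(281.0), np.int64(21)), (170, np.float64(281.0), np.int64(21)), (171, np.float64(281.5), np.int64(20)), (172, np.float64(281.5), np.int64(20)), (173, np.float64(281.5), np.int64(20)), (174, np.float64(281.5), np.int64(20)), (175, np.float64(281.5), np.int64(20)), (176, np.float64(281.5), np.int64(20)), (177, np.float64(282.5), np.int64(20)), (178, np.float64(282.5), np.int64(20)), (179, np.float64(282.5), np.int64(20)), (180, np.float64(282.5), np.int64(20)), (181, np.float64(282.5), np.int64(20)), (182, np.float64(282.5), np.int64(20)), (183, np.float64(282.5), np.int64(20))]
[ 0.5697 -0.0643  0.2523]
side [(150, np.float64(329.5), np.int64(18)), (151, np.float64(329.5), np.int64(18)), (152, np.float64(329.5), np.int64(18)), (153, np.float64(329.5), np.int64(18)), (154, np.float64(329.5), np.int64(18)), (155, np.float64(329.5), np.int64(18)), (156, np.float64(329.5), np.int64(18)), (157, np.float64(329.5), np.int64(16)), (158, np.float64(329.5), np.int64(16)), (159, np.float64(329.5), np.int64(16)), (160, np.float64(329.5), np.int64(16)), (161, np.float64(329.5), np.int64(16)), (162, np.float64(329.5), np.int64(16)), (163, np.float64(329.5), np.int64(16)), (164, np.float64(329.5), np.int64(16)), (165, np.float64(329.5), np.int64(16)), (166, np.float64(329.5), np.int64(16)), (167, np.float64(329.5), np.int64(16))]
[ 0.5697 -0.0643  0.2523]
```

View pics/j_scene.png

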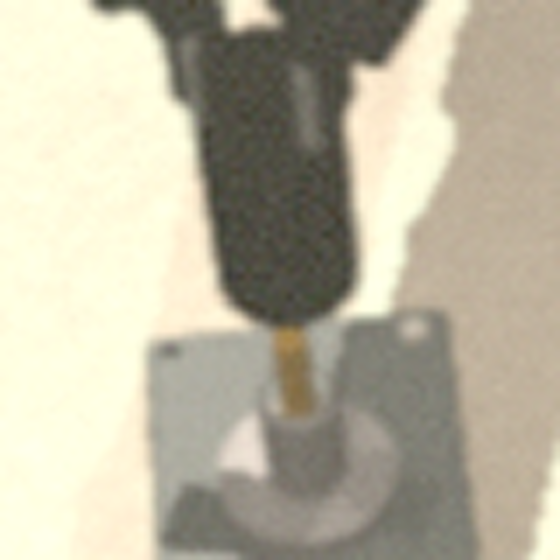

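View pics/j_side.png

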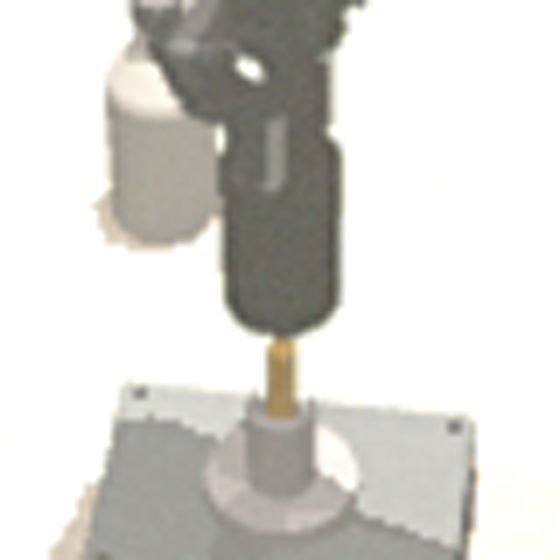

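View pics/j_wrist.png

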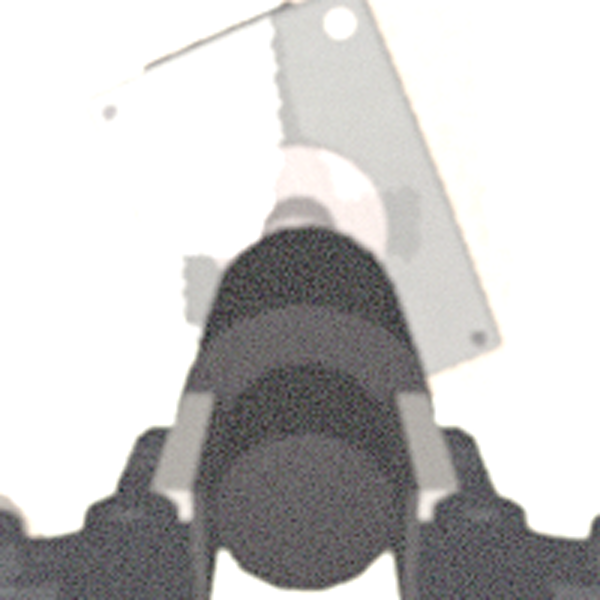

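Both views place the hub about 2.4 mm too far toward +y: in the scene view its axis is at 281.7 against an expected 280.6. The side view agrees to within 0.5 px. I'll correct that and lower over the pin to just above the spigot's end.

Call:
apply_moves --motion '[[[0,0,0],[-0.0005,-0.0025,0],0],[[0,0,0],[0,0,0.005],0],[[0,0,0],[0,0,0.01],0],[[0,0,0],[0,0,0.012],0],[[0,0,0],[0,0,0.012],0],[[0,0,0],[0,0,0.007],0],[[0,0,0],[0,0,0.003],0],[[0,0,0],[0,0,0],0],[[0,0,0],[0,0,0],0],[[0,0,0],[0,0,0],0]]'

```text
time: 8.95
position: [0.5701, -0.0669, 0.2039]
eef_rot: [0.124, 0.992, -0.0, 0.001]
ft_force: [0.7, -0.9, -1.7]
opening: 0.0263
```

```bash
sed -i 's/range(166,184)/range(176,206)/;s/range(150,168)/range(160,188)/' look.py; python3 look.py k
```

```text
position [ 0.5701 -0.0669  0.2039]
eef_rot [ 0.1241  0.9923 -0.      0.0007]
opening 0.026291914138174714
ft_force [ 0.7034 -0.9266 -1.7007]
torque [0.0313 0.002  0.0006]
[ 0.5701 -0.0669  0.204 ]
scene [(176, np.float64(281.0), np.int64(19)), (177, np.float64(281.0), np.int64(19)), (178, np.float64(281.0), np.int64(21)), (179, np.float64(281.5), np.int64(20)), (180, np.float64(281.5), np.int64(20)), (181, np.float64(281.5), np.int64(20)), (182, np.float64(281.5), np.int64(20)), (183, np.float64(281.5), np.int64(20)), (184, np.float64(282.0), np.int64(19)), (185, np.float64(282.0), np.int64(19)), (186, np.float64(282.0), np.int64(19)), (187, np.float64(282.5), np.int64(20)), (188, np.float64(282.5), np.int64(20)), (189, np.float64(282.5), np.int64(20)), (190, np.float64(285.5), np.int64(24)), (191, np.float64(285.0), np.int64(25)), (192, np.float64(285.5), np.int64(26)), (193, np.float64(286.0), np.int64(27)), (194, np.float64(282.0), np.int64(35)), (195, np.float64(286.5), np.int64(26)), (196, np.float64(286.5), np.int64(26)), (197, np.float64(286.5), np.int64(26)), (198, np.float64
[... 779 characters left out ...]
1, np.float64(329.5), np.int64(16)), (172, np.float64(329.5), np.int64(16)), (173, np.float64(329.5), np.int64(16)), (174, np.float64(329.5), np.int64(16)), (175, np.float64(329.5), np.int64(16)), (176, np.float64(329.5), np.int64(16)), (177, np.float64(329.5), np.int64(16)), (178, np.float64(329.5), np.int64(16)), (179, np.float64(329.5), np.int64(16)), (180, np.float64(330.0), np.int64(15)), (181, np.float64(330.0), np.int64(15)), (182, np.float64(329.5), np.int64(14)), (183, np.float64(330.0), np.int64(13)), (184, np.float64(330.0), np.int64(11)), (185, np.float64(330.5), np.int64(10)), (186, np.float64(334.0), np.int64(1)), (187, np.float64(329.0), np.int64(9))]
[ 0.57   -0.0669  0.2039]
```

View pics/k_scene.png

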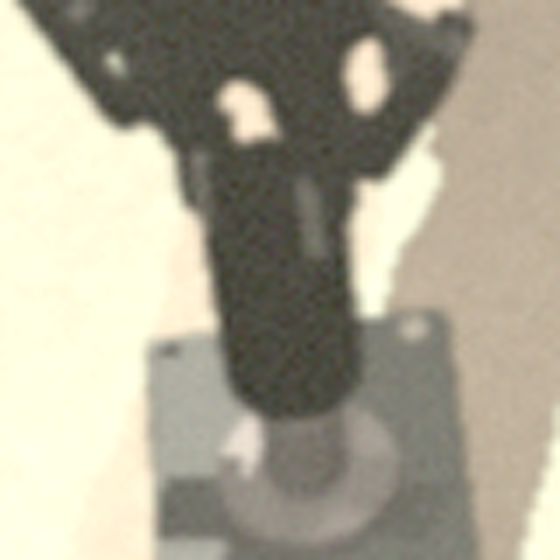

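View pics/k_side.png

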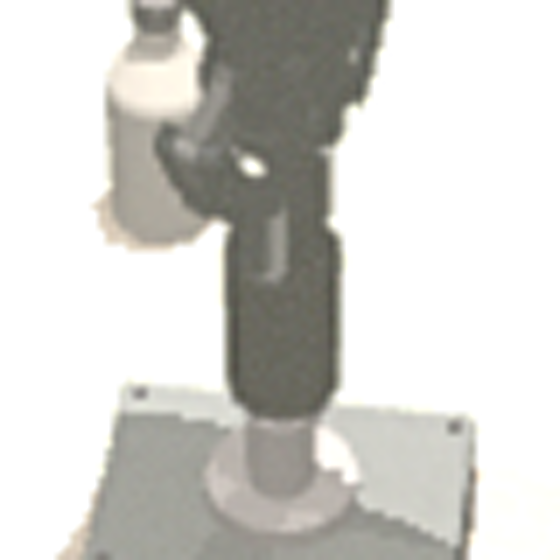

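View pics/k_wrist.png

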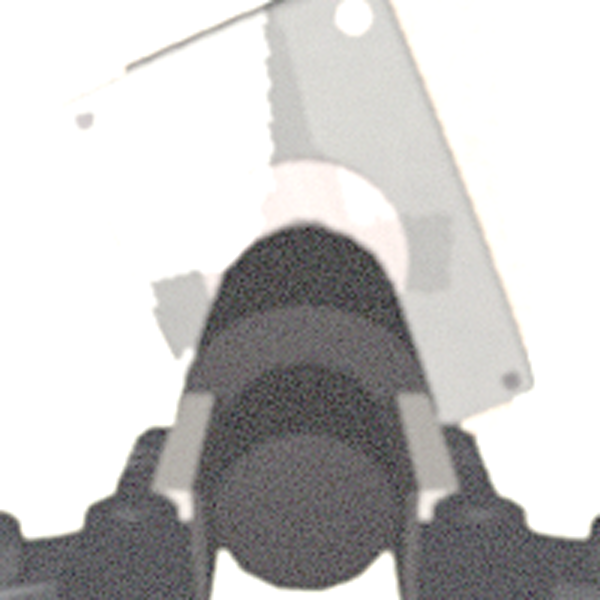

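Hub and spigot axes now agree in both views: scene 282.2 against 282.15, and in the side crop hub 283 against spigot 281.5. I'll lower slowly onto the spigot and watch the force.

Call:
apply_moves --motion '[[[0,0,0],[0,0,0.003],0],[[0,0,0],[0,0,0.003],0],[[0,0,0],[0,0,0.003],0],[[0,0,0],[0,0,0.002],0],[[0,0,0],[0,0,0.002],0],[[0,0,0],[0,0,0.002],0],[[0,0,0],[0,0,0],0],[[0,0,0],[0,0,0],0]]'

```text
time: 9.77
position: [0.5696, -0.0668, 0.1882]
eef_rot: [0.124, 0.992, -0.0, -0.0]
ft_force: [0.2, 0.3, -0.8]
opening: 0.0263
```

Rim is at about z = 0.090, below the spigot's end at 0.094, with no contact force. Continuing.

Call:
apply_moves --motion '[[[0,0,0],[0,0,0.003],0],[[0,0,0],[0,0,0.003],0],[[0,0,0],[0,0,0.003],0],[[0,0,0],[0,0,0.003],0],[[0,0,0],[0,0,0],0],[[0,0,0],[0,0,0],0]]'

```text
time: 10.27
position: [0.5695, -0.0668, 0.176]
eef_rot: [0.124, 0.992, -0.0, -0.0]
ft_force: [-0.0, 0.4, -1.6]
opening: 0.0264
```

Call:
apply_moves --motion '[[[0,0,0],[0,0,0.003],0],[[0,0,0],[0,0,0.003],0],[[0,0,0],[0,0,0.003],0],[[0,0,0],[0,0,0.003],0],[[0,0,0],[0,0,0.002],0],[[0,0,0],[0,0,0.002],0],[[0,0,0],[0,0,0],0],[[0,0,0],[0,0,0],0]]'

```text
time: 10.93
position: [0.5695, -0.0668, 0.1608]
eef_rot: [0.124, 0.992, 0.0, -0.0]
ft_force: [-1.9, 0.6, 3.5]
opening: 0.0265
```

The pin touched at the expected height (3.5 N, so about 5 N with the hub's weight). Pressing on gently.

Call:
apply_moves --motion '[[[0,0,0],[0,0,0],0],[[0,0,0],[0,0,0.002],0],[[0,0,0],[0,0,0.002],0],[[0,0,0],[0,0,0.002],0],[[0,0,0],[0,0,0.002],0],[[0,0,0],[0,0,0.002],0],[[0,0,0],[0,0,0],0],[[0,0,0],[0,0,0],0]]' --squeeze 80

```text
time: 11.6
position: [0.5696, -0.0668, 0.1509]
eef_rot: [0.124, 0.992, 0.0, 0.0]
ft_force: [-3.7, -0.2, 7.0]
opening: 0.0261
```

Call:
apply_moves --motion '[[[0,0,0],[0.0005,0,0.001],0],[[0,0,0],[0,0,0.001],0],[[0,0,0],[0,0,0.001],0],[[0,0,0],[0,0,0],0],[[0,0,0],[0,0,0],0]]'

```text
time: 12.02
position: [0.5695, -0.0668, 0.1484]
eef_rot: [0.124, 0.992, 0.0, 0.001]
ft_force: [-2.7, 0.8, 9.1]
opening: 0.0258
```

Call:
apply_moves --motion '[[[0,0,0],[0.0005,0,0.001],0],[[0,0,0],[0,0,0.001],0],[[0,0,0],[0,0,0],0],[[0,0,0],[0,0,0],0]]'

```text
time: 12.35
position: [0.5696, -0.0668, 0.1482]
eef_rot: [0.124, 0.992, 0.0, 0.002]
ft_force: [-4.5, 0.4, 18.2]
opening: 0.0255
```

The force has jumped to 18 N with no further travel, at the expected home height of 0.148. Checking with the cameras.

```bash
python3 look.py m | grep -v "^s[ci]"
python3 - <<'E'
from fit import *
for n in("scene","side"):
    s,c=pickle.load(open(f"m_{n}.pkl","rb"));x,y=(255,170) if n=="scene" else(300,150)
    cv2.imwrite(f"pics/m2_{n}.png",cv2.resize(np.uint8(np.clip((c["img"][y:y+60,x:x+60]/110.)**.6*255,0,255)),None,fx=9,fy=9,interpolation=cv2.INTER_CUBIC))
print(get_state()["q"])
E
```

```text
position [ 0.5696 -0.0668  0.1482]
eef_rot [0.1241 0.9923 0.0001 0.0016]
opening 0.025451990648034342
ft_force [-4.5043  0.3519 18.1879]
torque [ 0.0865  1.1062 -0.0462]
[ 0.5696 -0.0668  0.1482]
[ 0.5696 -0.0668  0.1482]
[ 0.5695 -0.0668  0.1482]
[ 0.023   0.6225  0.0875  1.7788 -0.0756  0.7404  1.4717]
```

View pics/m2_scene.png

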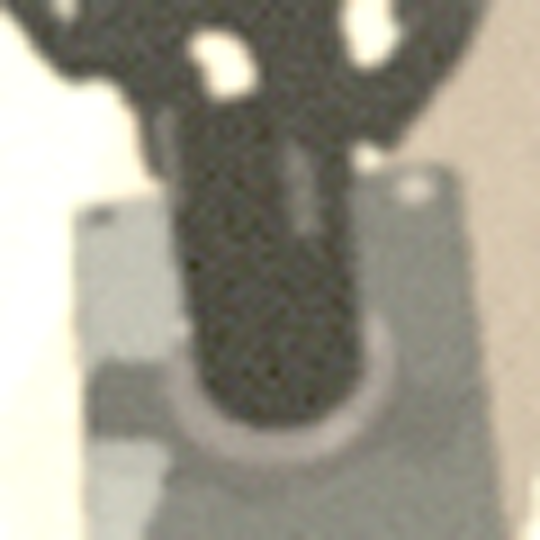

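View pics/m2_side.png

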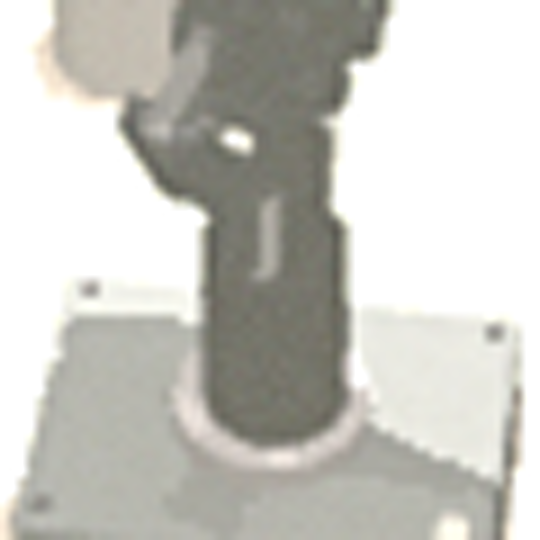

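View pics/m_wrist.png

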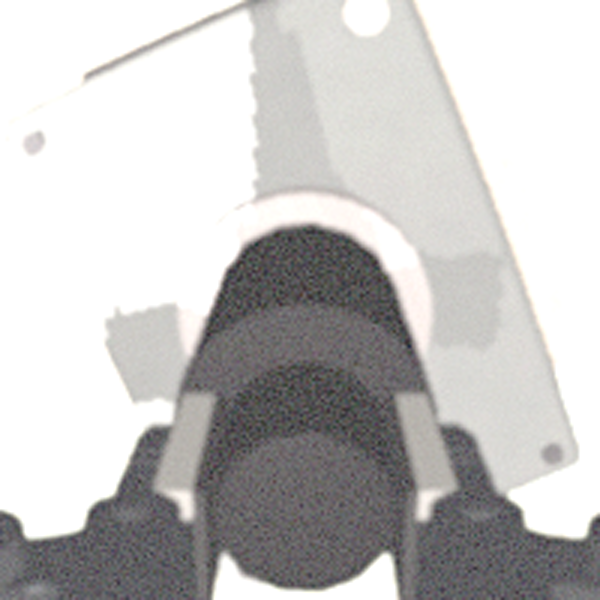

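The hub is seated concentrically, with the flange ring even around the rim in all three views. There is a ~3 mrad tilt and a small side load (fx −4.5 N). I'll take out the tilt and add a little more push.

Call:
apply_moves --motion '[[[0.0005,0.002,0],[0,0,0.0005],0],[[0.0005,0.002,0],[0,0,0.0005],0],[[0,0,0],[0,0,0],0],[[0,0,0],[0,0,0],0],[[0,0,0],[0,0,0],0]]'

```text
time: 12.92
position: [0.5697, -0.0668, 0.1482]
eef_rot: [0.124, 0.992, -0.0, -0.0]
ft_force: [-6.1, 1.2, 22.7]
opening: 0.0259
```

Run:
```python
from h import *
s=get_state()
for k in("time","position","eef_rot","opening","ft_force","torque"): print(k,s[k])
print(Ro.from_quat(s["eef_rot"]).as_matrix()[:,2])
```

```text
time 12.9167
position [ 0.5697 -0.0668  0.1482]
eef_rot [ 0.1242  0.9923 -0.0001 -0.0001]
opening 0.025907172012282334
ft_force [-6.1408  1.228  22.7209]
torque [ 0.2363  1.3921 -0.0009]
[-0.0002 -0.0001 -1.    ]
```

It's vertical now, at a hard stop with 22.7 N. I'll ease the side load slightly and hold to confirm it stays steady.

Call:
apply_moves --motion '[[[0,0,0],[0.0005,0,0],0],[[0,0,0],[0.0005,0,0],0],[[0,0,0],[0,0,0],0],[[0,0,0],[0,0,0],0],[[0,0,0],[0,0,0],0],[[0,0,0],[0,0,0],0],[[0,0,0],[0,0,0],0],[[0,0,0],[0,0,0],0]]'

```text
time: 13.58
position: [0.5695, -0.0668, 0.1482]
eef_rot: [0.124, 0.992, -0.0, 0.001]
ft_force: [-5.0, 0.1, 21.0]
opening: 0.0254
```

Run:
```python
from h import *
s=get_state()
for k in("time","position","opening","ft_force","torque"): print(k,s[k])
print(Ro.from_quat(s["eef_rot"]).as_matrix()[:,2])
c=camera("scene");cv2.imwrite("pics/n_scene.png",c["img"])
```

```text
time 13.5833
position [ 0.5695 -0.0668  0.1482]
opening 0.025431206625071954
ft_force [-4.9768  0.1208 20.9799]
torque [ 0.1499  1.0164 -0.0492]
[ 0.0018 -0.0006 -1.    ]
```

View pics/n_scene.png

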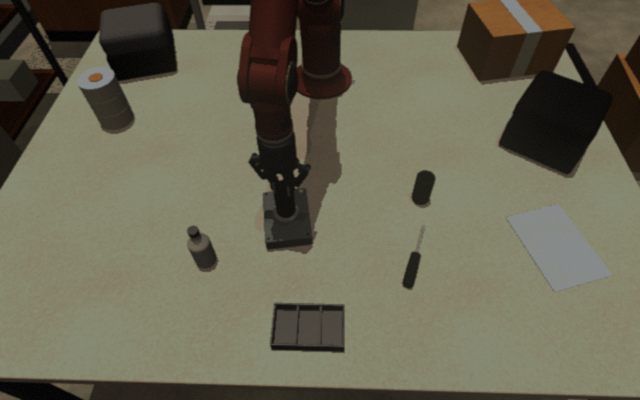

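The hub is on the tester at (285,205). The cleaner, tube and screwdriver are where they were, and the pose and force are steady.

```bash
python3 -c "
from station import sign_off
print(sign_off())"
```

```text
the job is handed in; nothing more can be done
None
```

The hub is on the tester's spigot, pressed down onto the seat flange, and still held there by the gripper. I handed the job in at about 13.6 s; no verdict is reported.

I gripped the hub by its knob, lifted it clear, and lined it up with the spigot using the camera views. It slid over the spigot with no noticeable force and was then pressed down in 1–2 mm steps.

**Seating:**
- The pin first touched at the expected height, with a tool height of about 0.161 m.
- The tool then stopped firmly at 0.1482 m, about 13 mm further down; the task gives 14 mm of pin travel. I could not read the pin directly.
- Pressing further only raised the force, from 9 to about 21–23 N. That is about 10 N more than the pin's spring.
- The camera views show the flange ring even around the hub's rim.

**Remaining errors:**
- A side load of about 5 N and a tilt of about 2 mrad remained at the end.
- The cameras disagreed by up to about 4 mm in absolute position, so I did the final alignment by comparing the hub and spigot within each view.

**Other items:** the cleaner, tube and screwdriver look unmoved in the last scene picture.

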